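# Topple a grinding jar onto a roller mill and bed it against the end buffer

### The job

The tall grinding jar stands on the loading shelf of the roller mill: push it over near its top so that it falls onto its side between the two rollers, lid towards the end stop. Then slide it along the rollers until the lid meets the rubber buffer of the stop, lean on it there for about a second so that the buffer takes roughly 15 N (at least 8 N, and never more than 25 N), and leave it lying there against the buffer. Do not disturb the cup, the small jar or the clamp beside the mill.

Things in the scene. Friction and masses are not known exactly. Their poses are not given: they have to be found in the camera images.
- jar: closed white nylon jar, grey screw lid, loose, 0.65 to 0.9 kg, too wide to grip: 100 mm diameter at two raised bands (0-30 and 130-165 mm up), 96 mm elsewhere, 190 mm tall, balance point about 95 mm up. Origin: centre of its underside (foot); z along its axis from foot to lid. Starts standing on the shelf; tips over once leant past about 27 degrees
- jar_lid (a point): centre of the lid's top face, on the jar's axis 190 mm from the foot
- mill: grey roller mill fixed to the bench, 490 mm long, 150 mm wide. Origin: on the bench top, on the mill's centre line, below the rollers 40 mm in from their shelf end; +x points along the rollers from the loading shelf towards the stop, y across, z up. Beyond the stop a drive housing 85 mm high, from x = 247 to 323 mm
- shelf (a point): centre of the mill's flat loading shelf, 55 mm above the bench, 128 mm along the mill and 150 mm across, ending 2 mm short of the rollers. The jar stands near it, within 10 mm
- groove (a point): midway between the two rollers, at the height of their tops (72 mm). Rollers: rubber, not turning, 40 mm diameter, 275 mm long, axes 45 mm either side of the centre line. Tipped towards the stop, the jar lies in the groove, its axis 106 mm and its top 156 mm above the bench, its lid still well short of the stop, and slides along with a drag of 3 to 11 N
- stop: end stop between the rollers: aluminium post 36 mm wide, top 130 mm above the bench. A black rubber buffer, 36 mm diameter, faces the jar at the lying jar's axis height, on a screw: its face stands anywhere from x = -20 to 0 mm, which is not measured. It yields 1 mm per 15 N (4 mm at most). Origin: 30 mm above the bench, 16 mm before the post; axes as the mill's (x away from the jar)
- cup: white cup, 64 mm diameter, 70 mm tall, standing on the bench beside the mill, to be left alone; origin: centre of its underside
- vial: small amber glass jar, 50 mm diameter, 75 mm tall, standing on the bench beside the mill, to be left alone; origin: centre of its underside
- clamp: steel clamp yoke, bar 70 x 20 mm with a 53 mm tall screw, lying on the bench beside the mill, to be left alone; origin: centre of its underside

How it is judged:
By the outcome, as a careful person would: the job done as asked, in the order asked, and still so for the second after the job is handed in, with the robot touching nothing.
It also fails if it takes over 54 s, if anything falls off the work surface, if the arm or the gripper's body presses on something with over 40 N, if the wrist force passes 120 N, or if a joint passes its speed limit or range.

### The arm

A 6-joint arm with a two-finger parallel gripper is mounted at the origin on the work surface. World frame = base frame: x ahead of the robot, y to its left, z up, the work surface at z = 0. Lengths are in m, angles in degrees, forces in N, time in s.
With the tool pointing down it reaches from about 0.4 to 0.825 m from the base axis. Payload 7 kg.
Tool frame: the origin (TCP) lies on the centre line of the jaws, within the pads' length; the fingertips stand 8 mm ahead of it and the grasp point (between the pads) lies 11 mm behind it; z points along the fingers, y is the line along which they close (so a half turn about z gives the same grasp; the last joint's range is limited). The gripper opens to 88 mm and grips with 3 to 60 N. Pads are 19 mm wide; open, the fingers measure 130 mm over their backs; the gripper's body (78 mm by 193 mm) begins 47 mm behind the grasp point.
Start: joints at [16.507, 20.546, 0.682, 0, -70.136, -16.507], TCP at [0.675, -0, 0.235] pointing down, gripper open.
Joint ranges: [-176.03, 176.03], [-82.01, 121.73], [-58.28, 71.71], [-173.87, 95.51], [-174.79, -0.11], [-173.66, 173.66]. Speed limits (degrees/s): [136.94, 136.94, 172.46, 180, 180, 180].

### API

Orientations are given as [roll, pitch, yaw] about the fixed x, y, z axes, in that order (R = Rz(yaw) Ry(pitch) Rx(roll)).
In Python, from plant import ctrl, vision gives the robot as it stands. The module is installed in compiled form; this text tells all that it offers.
- The arm moves only by the tool move_arm, never from a script. Its argument "moves" is one flat list of numbers, 7 for each row, row after row: the finger opening in cm, from 0 to 8.76, then the shift along the tool's x, y, z in cm, then the turn, a rotation vector about the tool's x, y, z in rad. A call has 1 to 8 rows; each row shifts and turns the commanded pose from where the row before left it, along the tool's axes as they then stand; what a row does not reach is not made up. A row lasts 1/10 s, in which the tool goes at most 50 mm and 8.59 degrees, less where a joint would pass 70% of its speed; a pose out of reach is approached as far as the arm can. A call with a gripper value outside its range is refused whole. The fingers move at their own pace and stop on an object; the grip force is fixed at half the most. Time passes only in rows, so rows that do not move let the fingers close. It gives the time, the measured TCP pose, the force, the opening and the grip force at its end, in the units of the state.
- ctrl.get_obs(): the state, without advancing time (a new reading comes with each control period).
- vision.snapshot(name): name is "scene" or "side" or "wrist"; returns (picture, depth): 480x640x3 uint8, red, green, blue; 480x640 float32, m along the optical axis (not along the pixel's ray), 0 where there is no reading.
- vision.camera_model(name): a dict with "vertical_fov" (degrees; the focal length in pixels is half the picture's height over the tangent of half this angle, whatever the lens; pixels are square), "cx", "cy" (the principal point, pixels), "D" ([k1, k2, p1, p2, k3] as OpenCV has them; the pictures are not rectified), "cam_to_world" (4x4, takes a point from camera to world coordinates). Camera axes: x right, y down, z forward; pixel columns grow to the right and rows downward; lengths in m; the calibration is good to about 2 mm. A picture is of the moment at which its call begins: read the wrist's pose just before it. camera_model takes no time and is no camera call; for the wrist camera it gives the pose at the moment of the call.
- ctrl.close_job(): hands the job in; it is judged then, once.
The state is a dict: "clock": time; "joint_pos": joint angles; "qvel": joint speeds; "tau": joint torques, N m; "tool_pos": TCP position; "orientation": TCP orientation; "force": force on the tool from outside, world axes, zero at the start; "moment": the same for the moment, N m; "opening": finger opening in m; "gripper_force": force on a finger pad.
Only numpy, scipy, OpenCV 4.12 (cv2) and the standard library are available. Lean on these libraries where they do the work, as an engineer would, in place of code of your own. Each camera call takes 0.05 s, during which the arm holds its last target. There are 200 camera calls.

## Working session

There is one attempt and no reset: what is moved stays moved. The work goes in short steps, Python scripts to look and compute and a tool call to move; the robot and the scene stay as the last step left them, time stands still between calls to the robot, and variables do not carry over. Pictures are saved under pics/ and viewed, at most 10 in all, crops included, and the job is handed in when it is done.

Besides the shell and the picture viewer there is one more tool, called after ">>>" as a command line: name --argument value ..., lists and objects as JSON in quotes. move_arm: Moves the arm, as the interface text tells. Its arguments: {"type":"object","properties":{"moves":{"type":"array"}},"required":["moves"]}

```bash
mkdir -p pics; cat > h.py <<'E'
import numpy as np, cv2
from plant import ctrl, vision
def snap(n):
    m=vision.camera_model(n); p,d=vision.snapshot(n); return p,d,m
def K(m,h=480):
    f=h/2/np.tan(np.radians(m["vertical_fov"])/2); return np.array([[f,0,m["cx"]],[0,f,m["cy"]],[0,0,1.]])
def rays(m,uv):
    n=cv2.undistortPoints(np.float64(uv).reshape(-1,1,2),K(m),np.float64(m["D"])).reshape(-1,2)
    T=np.array(m["cam_to_world"]); return T[:3,3], np.c_[n,np.ones(len(n))]@T[:3,:3].T
def plane(m,uv,z):
    o,r=rays(m,uv); return o+r*((z-o[2])/r[:,2])[:,None]
def cloud(d,m):
    v,u=np.nonzero(d>0); o,r=rays(m,np.c_[u,v]); return np.c_[u,v],o+r*d[v,u][:,None]
E
python3 - <<'E'
from h import *
for n in("scene","side"):
    p,d,m=snap(n); cv2.imwrite(f"pics/{n}0.png",p[...,::-1]); np.savez(f"{n}0.npz",p=p,d=d)
    print(n,np.round(m["cam_to_world"],3).tolist(),m["vertical_fov"])
    uv,c=cloud(d,m)
    ok=(c[:,2]>.04)&(c[:,2]<.3)&(c[:,0]>.3)
    for z in np.arange(.05,.27,.01):
        s=c[(abs(c[:,2]-z)<.005)&ok]
        if len(s): print(round(z,3),len(s),np.round(np.percentile(s[:,:2],[2,50,98],axis=0),3).tolist())
E
```

```text
scene [[0.148, 0.539, -0.829, 1.262], [0.989, -0.089, 0.119, -0.101], [-0.01, -0.838, -0.546, 0.59], [0.0, 0.0, 0.0, 1.0]] 45.21015879513563
0.05 4482 [[0.473, -0.186], [0.602, 0.004], [0.788, 0.237]]
0.06 4785 [[0.471, -0.171], [0.603, 0.065], [0.789, 0.238]]
0.07 6031 [[0.492, -0.19], [0.604, 0.08], [0.787, 0.229]]
0.08 2663 [[0.51, -0.19], [0.677, 0.226], [0.752, 0.307]]
0.09 1985 [[0.506, -0.119], [0.659, 0.246], [0.739, 0.301]]
0.1 742 [[0.504, -0.124], [0.649, 0.185], [0.722, 0.246]]
0.11 642 [[0.5, -0.125], [0.534, -0.036], [0.668, 0.222]]
0.12 590 [[0.498, -0.125], [0.533, -0.049], [0.666, 0.225]]
0.13 591 [[0.5, -0.124], [0.533, -0.048], [0.665, 0.216]]
0.14 350 [[0.497, -0.126], [0.527, -0.082], [0.534, -0.036]]
0.15 359 [[0.5, -0.127], [0.527, -0.082], [0.534, -0.037]]
0.16 364 [[0.498, -0.127], [0.527, -0.083], [0.535, -0.037]]
0.17 367 [[0.494, -0.126], [0.527, -0.083], [0.534, -0.036]]
0.18 338 [[0.499, -0.126], [0.528, -0.081], [0.535, -0.036]]
0.19 394 [[0.496, -0.128], [0.529, -0.083], [0.536, -0.034]]
0.2 397 [[0.499, -0.129], [0.529, -0.083], [0.536, -0.036]]
0.21 
[... 1242 characters left out ...]
21], [1.487, -0.048], [1.494, 0.203]]
0.17 1425 [[0.439, -0.474], [1.487, -0.048], [1.493, 0.198]]
0.18 1255 [[0.44, -0.439], [1.487, -0.047], [1.493, 0.197]]
0.19 1349 [[0.437, -0.392], [1.487, -0.042], [1.493, 0.192]]
0.2 1344 [[0.436, -0.344], [1.487, -0.041], [1.493, 0.19]]
0.21 1288 [[0.436, -0.304], [1.487, -0.038], [1.493, 0.186]]
0.22 1347 [[0.437, -0.259], [1.486, -0.039], [1.493, 0.181]]
0.23 1351 [[0.438, -0.217], [1.486, -0.035], [1.493, 0.179]]
0.24 2572 [[0.439, -0.156], [0.502, -0.057], [1.492, 0.164]]
0.25 2348 [[0.444, -0.124], [0.506, -0.065], [1.492, 0.159]]
0.26 756 [[0.611, -0.094], [1.487, 0.011], [1.493, 0.174]]
0.27 589 [[0.629, -0.058], [1.488, 0.038], [1.493, 0.17]]
```

View pics/scene0.png

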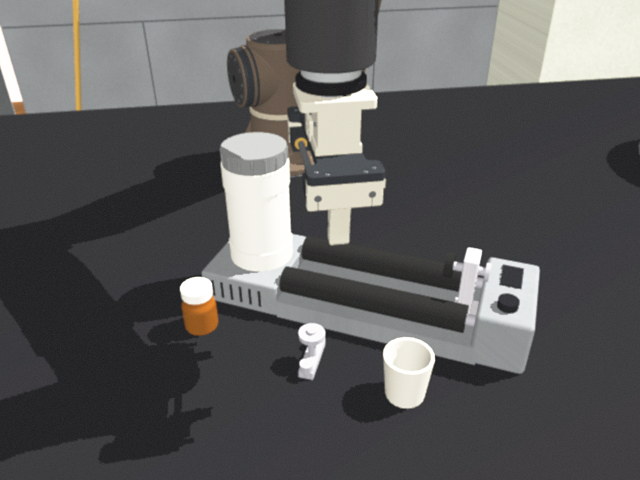

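View pics/side0.png

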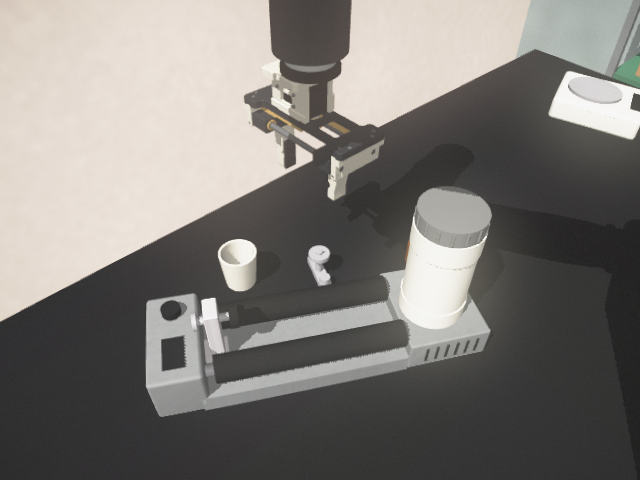

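Scene picture: jar lid at (255,150), post at (470,270), buffer about (452,268), cup (408,370), clamp (312,350), vial (200,307). The side picture shows the housing at (180,350) and jar lid at (453,215).

```bash
python3 - <<'E'
from h import *
P=[]
for n in("scene","side"):
    f=np.load(n+"0.npz"); m=vision.camera_model(n); uv,c=cloud(f["d"],m); col=f["p"][uv[:,1],uv[:,0]].astype(int)
    inb=(c[:,0]>.38)&(c[:,0]<.85)&(c[:,1]>-.3)&(c[:,1]<.36)
    def rect(s,l):
        s=s[:,:2].astype(np.float32); r=cv2.minAreaRect(s*1000); print(n,l,len(s),np.round(r[0],1),np.round(r[1],1),round(r[2],1))
    # lid top: circle
    s=c[inb&(abs(c[:,2]-.245)<.004)&(c[:,1]<-.015)&(c[:,0]<.56)]; print(n,"lid",cv2.minEnclosingCircle((s[:,:2]*1000).astype(np.float32)),np.median(s[:,2]))
    hs=inb&(abs(c[:,2]-.085)<.004)&(c[:,1]>.17)&(col.min(1)>60); rect(c[hs],"housing")
    # connected-component based: project masks
    def cc(mask,l):
        im=np.zeros((480,640),np.uint8); im[uv[mask,1],uv[mask,0]]=1
        k,L,st,_=cv2.connectedComponentsWithStats(im)
        for i in range(1,k):
            if st[i,4]>250: rect(c[L[uv[:,1],uv[:,0]]==i],l+str(st[i,:4].tolist()))
    cc(inb&(abs(c[:,2]-.055)<.003)&(col.min(1)>60),"shelf")
    cc(inb&(c[:,2]>.057)&(c[:,2]<.076)&(col.max(1)<60),"roller")
    s=inb&(c[:,2]>.1)&(c[:,2]<.134)&(c[:,1]>.1); rect(c[s],"post"); 
    for z0 in(.02,): cc(inb&(c[:,2]>.012)&(c[:,2]<.1)&(col.max(1)>70),"any")
E
```

```text
scene lid ((486.8995666503906, -81.051025390625), 50.586673736572266) 0.24501765693343605
scene housing 2841 [668.2 241.4] [103.5 150.7] 60.9
scene shelf[202, 234, 104, 56] 1831 [487.7 -87.4] [131.1 150.4] 61.7
scene shelf[299, 323, 26, 20] 339 [683.7 -26.9] [36.  35.5] 15.0
scene roller[302, 243, 158, 41] 1474 [552.2  97.4] [251.5  16.4] 60.9
scene roller[280, 272, 185, 54] 1905 [635.3  62.1] [272.4  16.6] 60.9
scene post 926 [645.2 200.4] [62.1 39.9] 61.3
scene any[180, 232, 360, 172] 21002 [624.8  44.2] [492.8 264.7] 61.2
scene any[299, 323, 26, 51] 835 [688.  -27.7] [34.2 69.5] 81.1
side lid ((485.25775146484375, -80.94876098632812), 49.27860641479492) 0.24504620100163768
side housing 3682 [665.4 241.8] [103.7 149.5] 61.4
side shelf[235, 269, 255, 108] 3198 [545.3  22.7] [377.2 150.1] 61.2
side post 1026 [643.7 200.8] [63. 39.] 60.9
side any[219, 239, 37, 49] 1471 [760.6  84.9] [59.8 66.2] 52.9
side any[308, 245, 23, 42] 562 [659.5  -9.6] [ 34.6 122.8] 52.1
side any[146, 269, 344, 146] 23748 [571.9  72.2] [494.2 151.8] 61.1
```

```bash
python3 - <<'E'
from h import *
o=ctrl.get_obs(); print({k:np.round(o[k],3).tolist() for k in("clock","tool_pos","orientation","force","opening")})
e=np.array([.4833,.8755]);n=np.array([-.8755,.4833]);O=np.array([.5342,.0039])
for nm in("scene","side"):
    f=np.load(nm+"0.npz"); m=vision.camera_model(nm); uv,c=cloud(f["d"],m); col=f["p"][uv[:,1],uv[:,0]].astype(int)
    q=np.c_[(c[:,:2]-O)@e,(c[:,:2]-O)@n,c[:,2]]*1000
    s=(q[:,2]>92)&(q[:,2]<135)&(q[:,0]>150)&(q[:,0]<270)&(abs(q[:,1])<25)
    for x in range(180,262,4):
        t=s&(abs(q[:,0]-x)<=2)
        if t.sum(): print(nm,x,t.sum(),np.round(np.percentile(q[t],[3,97],axis=0)[:,1:]).tolist(),col[t].mean(0).round())
E
```

```text
{'clock': 0.1, 'tool_pos': [0.675, -0.0, 0.234], 'orientation': [179.916, -0.008, -90.007], 'force': [-0.264, -0.348, 0.621], 'opening': 0.087}
scene 196 60 [[-21.0, 97.0], [3.0, 124.0]] [53. 53. 52.]
scene 200 73 [[-20.0, 96.0], [2.0, 124.0]] [53. 53. 51.]
scene 204 75 [[-20.0, 97.0], [1.0, 124.0]] [52. 52. 50.]
scene 208 53 [[-18.0, 96.0], [12.0, 124.0]] [120. 119. 120.]
scene 212 26 [[-8.0, 101.0], [-0.0, 112.0]] [180. 177. 182.]
scene 216 24 [[-8.0, 104.0], [-0.0, 112.0]] [180. 177. 182.]
scene 220 50 [[-21.0, 95.0], [9.0, 130.0]] [199. 195. 198.]
scene 224 108 [[-21.0, 94.0], [10.0, 131.0]] [233. 231. 232.]
scene 228 106 [[-21.0, 95.0], [11.0, 131.0]] [233. 231. 232.]
scene 232 112 [[-21.0, 93.0], [12.0, 131.0]] [232. 229. 231.]
scene 236 108 [[-21.0, 94.0], [12.0, 131.0]] [231. 229. 230.]
scene 240 87 [[-21.0, 95.0], [12.0, 131.0]] [234. 232. 234.]
scene 244 25 [[-9.0, 103.0], [0.0, 113.0]] [213. 210. 215.]
scene 248 26 [[-9.0, 103.0], [0.0, 113.0]] [181. 179. 184.]
scene 252 48 [[-15.0, 100.0], [4.0, 120.0]] [212. 210. 215.]
scene 256 41 [[-16.0, 98.0], [0.0, 119.0]] [219. 217
[... 315 characters left out ...]
103.0], [6.0, 113.0]] [143. 140. 140.]
side 216 27 [[-4.0, 104.0], [5.0, 112.0]] [139. 136. 136.]
side 220 96 [[-15.0, 95.0], [17.0, 131.0]] [156. 153. 152.]
side 224 114 [[-16.0, 95.0], [18.0, 131.0]] [229. 225. 224.]
side 228 116 [[-16.0, 95.0], [18.0, 131.0]] [230. 227. 226.]
side 232 112 [[-15.0, 94.0], [18.0, 131.0]] [230. 228. 227.]
side 236 117 [[-16.0, 95.0], [18.0, 131.0]] [228. 225. 224.]
side 240 60 [[-15.0, 95.0], [18.0, 131.0]] [219. 217. 216.]
side 244 25 [[-3.0, 105.0], [5.0, 112.0]] [206. 203. 205.]
side 248 26 [[-4.0, 103.0], [5.0, 112.0]] [145. 143. 143.]
side 252 65 [[-11.0, 100.0], [13.0, 119.0]] [190. 187. 188.]
side 256 41 [[-7.0, 105.0], [13.0, 119.0]] [212. 209. 210.]
```

>>> move_arm --moves '[0,0,0,-2.5,0,0,0.126,0,0,0,-2.5,0,0,0.126,0,0,0,-2.5,0,0,0.126,0,0,0,-2.5,0,0,0.126,0,3.1,1.6,0,0,0,0,0,3.1,1.6,0,0,0,0,0,3.1,1.6,0,0,0,0,0,3.1,1.6,0,0,0,0]'

```text
clock: 0.9
tool_pos: [0.5576, -0.0783, 0.3341]
orientation: [180.0, -0.0, -118.9]
force: [-0.4, 0.3, 0.2]
opening: 0.029
gripper_force: 0.0
```

>>> move_arm --moves '[0,3.1,1.6,0,0,0,0,0,3.1,1.6,0,0,0,0,0,3.1,1.6,0,0,0,0,0,3.1,1.5,0,0,0,0,0,0,0,0,0,0,0,0,0,0,0,0,0,0]'

```text
clock: 1.5
tool_pos: [0.4435, -0.1562, 0.3348]
orientation: [-180.0, 0.0, -118.9]
force: [0.5, 0.8, -0.6]
opening: 0.0002
gripper_force: 0.0
```

>>> move_arm --moves '[0,0,0,2.5,0,0,0,0,0,0,2.5,0,0,0,0,0,0,2.5,0,0,0,0,0,0,2.5,0,0,0,0,0,0,0,0,0,0,0,-1,0,0,0,0,0,0,-0.5,0,0,0,0,0]'

```text
clock: 2.2
tool_pos: [0.4528, -0.142, 0.2358]
orientation: [-179.9, 0.0, -118.9]
force: [-0.2, 0.7, -0.0]
opening: 0.0003
gripper_force: 0.0
```

>>> move_arm --moves '[0,-0.4,0,0,0,0,0,0,-0.4,0,0,0,0,0,0,-0.4,0,0,0,0,0,0,-0.4,0,0,0,0,0]'

```text
clock: 2.6
tool_pos: [0.4591, -0.1289, 0.2351]
orientation: [-180.0, -0.0, -118.9]
force: [-2.2, -2.8, 1.8]
opening: 0.0004
gripper_force: 1.6
```

>>> move_arm --moves '[0,-0.5,0,0,0,0,0,0,-0.5,0,0,0,0,0,0,-0.5,0,0,0,0,0,0,-0.5,0,0,0,0,0,0,-0.5,0,0,0,0,0,0,-0.5,0,0,0,0,0]'

```text
clock: 3.2
tool_pos: [0.4765, -0.1055, 0.2409]
orientation: [-179.4, -0.1, -118.8]
force: [-8.3, -14.2, 43.1]
opening: 0.0
gripper_force: 21.8
```

```bash
python3 - <<'E'
from h import *
p,d,m=snap("scene"); cv2.imwrite("pics/s1.png",p[60:360,150:560,::-1])
E
```

```text
(no output)
```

View pics/s1.png

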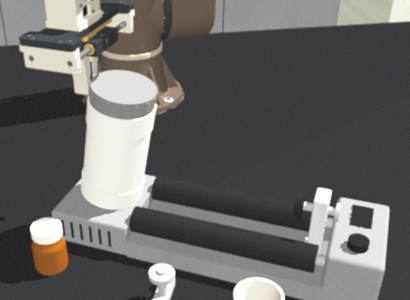

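The jar is leaning about 10°, but its raised band has caught under the fingertip. I'll raise the finger onto the lid and then carry on pushing while it rises.

>>> move_arm --moves '[0,0,0,-0.4,0,0,0,0,0,0,-0.4,0,0,0,0,0,0,-0.4,0,0,0,0,0,0,-0.3,0,0,0,0,0,0,0,0,0,0]'

```text
clock: 3.75
tool_pos: [0.4735, -0.1022, 0.2495]
orientation: [180.0, -0.0, -118.9]
force: [-0.4, -1.6, 1.3]
opening: 0.0007
gripper_force: 0.9
```

>>> move_arm --moves '[0,-0.4,0,-0.13,0,0,0,0,-0.4,0,-0.13,0,0,0,0,-0.4,0,-0.12,0,0,0,0,-0.4,0,-0.12,0,0,0]'

```text
clock: 4.15
tool_pos: [0.4814, -0.0879, 0.2544]
orientation: [180.0, -0.0, -118.9]
force: [-0.3, -0.3, 0.4]
opening: 0.0005
gripper_force: 0.3
```

>>> move_arm --moves '[0,-0.4,0,-0.1,0,0,0,0,-0.4,0,-0.1,0,0,0,0,-0.4,0,-0.1,0,0,0,0,-0.4,0,-0.1,0,0,0]'

```text
clock: 4.55
tool_pos: [0.4891, -0.074, 0.2586]
orientation: [-180.0, 0.0, -118.9]
force: [-1.2, -0.4, -0.4]
opening: 0.0001
gripper_force: 0.2
```

>>> move_arm --moves '[0,-0.4,0,-0.08,0,0,0,0,-0.4,0,-0.08,0,0,0,0,-0.4,0,-0.05,0,0,0,0,-0.4,0,-0.05,0,0,0]'

```text
clock: 4.95
tool_pos: [0.4968, -0.0601, 0.2612]
orientation: [-180.0, 0.0, -118.9]
force: [-0.3, -0.9, 1.7]
opening: 0.0003
gripper_force: 0.1
```

>>> move_arm --moves '[0,-0.4,0,-0.03,0,0,0,0,-0.4,0,0,0,0,0,0,-0.4,0,0,0,0,0,0,-0.4,0,0,0,0,0,0,0,0,0,0,0,0,0,0,0,0,0,0,0]'

```text
clock: 5.55
tool_pos: [0.5044, -0.0463, 0.2614]
orientation: [180.0, -0.0, -118.9]
force: [0.6, -0.2, 0.1]
opening: 0.0005
gripper_force: 0.0
```

```bash
python3 - <<'E'
from h import *
p,d,m=snap("scene"); cv2.imwrite("pics/s2.png",p[60:360,150:560,::-1])
E
```

```text
(no output)
```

View pics/s2.png

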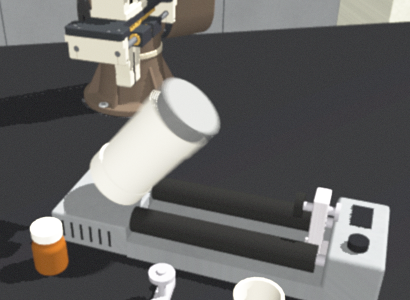

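The jar is in mid-fall. I'll let it settle while backing off.

>>> move_arm --moves '[0,1,0,0,0,0,0,0,2,0,0,0,0,0,0,2,0,0,0,0,0,0,2,0,0,0,0,0,0,0,0,0,0,0,0,0,0,0,0,0,0,0,0,0,0,0,0,0,0,0,0,0,0,0,0,0]'

```text
clock: 6.4
tool_pos: [0.4708, -0.1074, 0.2614]
orientation: [180.0, -0.0, -118.9]
force: [-0.1, -0.1, 0.3]
opening: 0.0004
gripper_force: 0.0
```

```bash
python3 - <<'E'
from h import *
e=np.array([.4833,.8755]);n=np.array([-.8755,.4833]);O=np.array([.5342,.0039])
for nm in("scene","side"):
    p,d,m=snap(nm)
    if nm=="scene": cv2.imwrite("pics/s3.png",p[60:400,150:600,::-1])
    uv,c=cloud(d,m); q=np.c_[(c[:,:2]-O)@e,(c[:,:2]-O)@n,c[:,2]]*1000
    s=q[(q[:,2]>105)&(q[:,2]<165)&(q[:,0]>-110)&(q[:,0]<185)&(abs(q[:,1])<70)]
    t=s[s[:,2]>145]
    print(nm,len(s),np.percentile(s,[.5,1,50,99,99.5],axis=0).round(1).tolist(),"top",len(t),t.max(0),t.min(0))
    for x in range(-70,180,20):
        r=s[abs(s[:,0]-x)<5]
        if len(r)>10: i=r[:,2].argsort()[-8:]; print(x,r[i].mean(0).round(1))
E
```

```text
scene 6945 [[-50.9, -52.1, 105.5], [-49.8, -51.7, 106.0], [51.7, -34.5, 139.8], [138.3, 20.2, 156.0], [138.4, 27.4, 156.4]] top 2785 [138.60978684  25.10817041 157.99787819] [-52.05177565 -36.15085441 145.0020143 ]
-50 [-49.   -0.3 156.3]
-30 [-31.1  -3.8 156.9]
-10 [ -8.6  -3.8 154.4]
10 [ 11.5  -4.6 154.6]
30 [ 29.9  -4.4 154.5]
50 [ 48.9  -7.5 155. ]
70 [ 71.   -6.3 154.4]
90 [ 90.   -5.5 156.6]
110 [108.8  -4.1 156.5]
130 [130.1  -1.2 155.3]
side 8747 [[-51.4, -34.3, 105.7], [-50.2, -32.2, 106.3], [48.4, 25.3, 144.9], [138.3, 48.2, 156.4], [138.4, 48.6, 156.7]] top 4358 [138.44680486  34.29655141 158.36322838] [-52.41586302 -32.95490279 145.00073483]
-50 [-47.9  -1.  156.8]
-30 [-29.8   1.3 157.3]
-10 [-10.6  -1.8 154.9]
10 [  8.5   3.6 155.5]
30 [ 29.7  -0.6 155.1]
50 [ 49.3  -0.9 155. ]
70 [ 69.1  -1.3 155.1]
90 [ 89.9  -2.  157. ]
110 [109.4  -2.6 156.6]
130 [129.7   1.7 155.3]
```

View pics/s3.png

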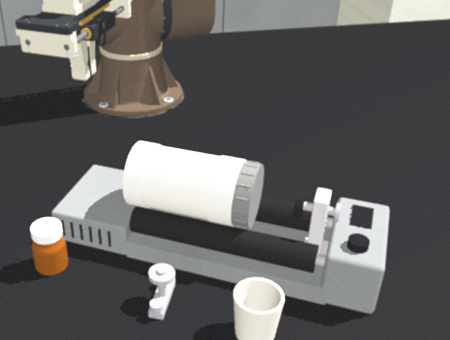

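The jar lies squarely in the groove, foot at mill x ≈ -51 mm and lid at ≈ 138 mm, which leaves about 55 mm to the buffer. Crop pixels: lid (250,192), buffer (298,207). Next I'll go down behind the foot.

>>> move_arm --moves '[0,0,0,3,0,0,0,0,0,-0.1,3,0,0,0,0,0,-0.1,3,0,0,0,0,0,0,3,0,0,0,0,0,0,3,0,0,0,0,0,0,0,0,0,0]'

```text
clock: 7.1
tool_pos: [0.4697, -0.1086, 0.108]
orientation: [179.7, -0.2, -118.9]
force: [-0.3, 0.2, -0.1]
opening: 0.0005
gripper_force: 0.0
```

>>> move_arm --moves '[0,-1.5,0,0,0,0,0,0,-1.5,0,0,0,0,0,0,-1.5,0,0,0,0,0,0,-1,0,0,0,0,0,0,-0.5,0,0,0,0,0,0,-0.3,0,0,0,0,0,0,-0.3,0,0,0,0,0]'

```text
clock: 7.8
tool_pos: [0.5041, -0.0507, 0.1115]
orientation: [180.0, -0.0, -118.9]
force: [-0.2, -1.7, -1.3]
opening: 0.0004
gripper_force: 2.9
```

>>> move_arm --moves '[0,-0.2,0,0,0,0,0,0,-0.2,0,0,0,0,0,0,-0.2,0,0,0,0,0,0,-0.2,0,0,0,0,0,0,-0.2,0,0,0,0,0]'

```text
clock: 8.3
tool_pos: [0.5073, -0.0441, 0.1115]
orientation: [179.9, -0.2, -118.9]
force: [-4.2, -8.2, 5.0]
opening: 0.0006
gripper_force: 4.9
```

>>> move_arm --moves '[0,-0.3,0,0,0,0,0,0,-0.3,0,0,0,0,0,0,-0.3,0,0,0,0,0,0,-0.3,0,0,0,0,0,0,-0.3,0,0,0,0,0,0,-0.3,0,0,0,0,0]'

```text
clock: 8.9
tool_pos: [0.5158, -0.0285, 0.1114]
orientation: [179.9, -0.2, -118.9]
force: [-4.6, -9.5, 4.6]
opening: 0.0002
gripper_force: 5.2
```

>>> move_arm --moves '[0,-0.3,0,0,0,0,0,0,-0.3,0,0,0,0,0,0,-0.3,0,0,0,0,0,0,-0.3,0,0,0,0,0,0,-0.3,0,0,0,0,0]'

```text
clock: 9.4
tool_pos: [0.523, -0.0155, 0.1114]
orientation: [179.9, -0.2, -118.9]
force: [-4.8, -8.7, 4.9]
opening: 0.0002
gripper_force: 5.3
```

>>> move_arm --moves '[0,-0.2,0,0,0,0,0,0,-0.1,0,0,0,0,0,0,-0.1,0,0,0,0,0,0,-0.1,0,0,0,0,0,0,-0.1,0,0,0,0,0]'

```text
clock: 9.9
tool_pos: [0.5258, -0.0104, 0.1114]
orientation: [179.9, -0.2, -118.9]
force: [-5.0, -9.1, 5.5]
opening: 0.0
gripper_force: 5.4
```

>>> move_arm --moves '[0,-0.2,0,0,0,0,0,0,-0.2,0,0,0,0,0,0,-0.1,0,0,0,0,0,0,-0.1,0,0,0,0,0]'

```text
clock: 10.3
tool_pos: [0.5287, -0.0052, 0.1114]
orientation: [179.9, -0.3, -118.9]
force: [-4.5, -9.7, 6.2]
opening: 0.0007
gripper_force: 5.5
```

>>> move_arm --moves '[0,-0.1,0,0,0,0,0,0,-0.1,0,0,0,0,0]'

```text
clock: 10.5
tool_pos: [0.5296, -0.0034, 0.1114]
orientation: [179.9, -0.3, -118.9]
force: [-5.1, -9.9, 5.8]
opening: 0.0003
gripper_force: 5.5
```

>>> move_arm --moves '[0,-0.05,0,0,0,0,0,0,-0.05,0,0,0,0,0]'

```text
clock: 10.7
tool_pos: [0.5301, -0.0026, 0.1114]
orientation: [179.9, -0.3, -118.9]
force: [-4.8, -10.5, 7.0]
opening: 0.0004
gripper_force: 5.5
```

>>> move_arm --moves '[0,-0.05,0,0,0,0,0,0,-0.05,0,0,0,0,0]'

```text
clock: 10.9
tool_pos: [0.5306, -0.0017, 0.1114]
orientation: [179.9, -0.3, -118.9]
force: [-5.1, -10.1, 6.2]
opening: 0.0003
gripper_force: 5.5
```

>>> move_arm --moves '[0,-0.05,0,0,0,0,0,0,-0.05,0,0,0,0,0]'

```text
clock: 11.1
tool_pos: [0.5309, -0.001, 0.1114]
orientation: [179.9, -0.3, -118.9]
force: [-5.7, -13.0, 6.7]
opening: 0.0004
gripper_force: 6.6
```

>>> move_arm --moves '[0,-0.05,0,0,0,0,0,0,-0.05,0,0,0,0,0]'

```text
clock: 11.3
tool_pos: [0.531, -0.0008, 0.1114]
orientation: [179.9, -0.4, -118.9]
force: [-6.1, -16.3, 8.0]
opening: 0.0003
gripper_force: 8.3
```

The lid has met the buffer. Drag is about 11 N, so I need about 26 N along the axis.

>>> move_arm --moves '[0,-0.05,0,0,0,0,0,0,-0.05,0,0,0,0,0,0,-0.05,0,0,0,0,0,0,-0.05,0,0,0,0,0]'

```text
clock: 11.7
tool_pos: [0.531, -0.0005, 0.1114]
orientation: [179.8, -0.5, -119.0]
force: [-6.8, -21.9, 10.4]
opening: 0.0005
gripper_force: 11.6
```

>>> move_arm --moves '[0,0,0,0,0,0,0]'

```text
clock: 11.8
tool_pos: [0.531, -0.0005, 0.1114]
orientation: [179.8, -0.5, -119.0]
force: [-8.5, -20.6, 9.8]
opening: 0.0
gripper_force: 10.9
```

>>> move_arm --moves '[0,-0.05,0,0,0,0,0,0,-0.05,0,0,0,0,0,0,-0.05,0,0,0,0,0,0,0,0,0,0,0,0]'

```text
clock: 12.2
tool_pos: [0.531, -0.0002, 0.1115]
orientation: [179.8, -0.6, -119.0]
force: [-8.5, -25.3, 12.1]
opening: 0.0005
gripper_force: 13.4
```

>>> move_arm --moves '[0,0,0,0,0,0,0,0,0,0,0,0,0,0,0,0,0,0,0,0,0,0,0,0,0,0,0,0,0,0,0,0,0,0,0,0,0,0,0,0,0,0,0,0,0,0,0,0,0]'

```text
clock: 12.9
tool_pos: [0.531, -0.0002, 0.1114]
orientation: [179.8, -0.6, -119.0]
force: [-9.4, -26.3, 11.8]
opening: 0.0006
gripper_force: 13.3
```

>>> move_arm --moves '[0,0,0,0,0,0,0,0,0.1,0,0,0,0,0,0,0.1,0,0,0,0,0,0,0.1,0,0,0,0,0,0,0.1,0,0,0,0,0,0,0.1,0,0,0,0,0,0,0.1,0,0,0,0,0,0,0.1,0,0,0,0,0]'

```text
clock: 13.7
tool_pos: [0.5317, -0.0008, 0.1113]
orientation: [180.0, -0.0, -118.9]
force: [0.4, -0.3, -0.3]
opening: 0.0004
gripper_force: 0.1
```

>>> move_arm --moves '[0,0.1,0,0,0,0,0,0,0.1,0,0,0,0,0,0,0.2,0,0,0,0,0,0,0.5,0,0,0,0,0,0,1.5,0,0,0,0,0,0,2,0,0,0,0,0,0,2,0,0,0,0,0,0,0,0,0,0,0,0]'

```text
clock: 14.5
tool_pos: [0.4988, -0.0592, 0.1114]
orientation: [179.9, -0.0, -119.0]
force: [0.0, 0.2, 0.3]
opening: 0.0005
gripper_force: 0.0
```

```bash
python3 - <<'E'
from h import *
e=np.array([.4833,.8755]);n=np.array([-.8755,.4833]);O=np.array([.5342,.0039])
p,d,m=snap("side"); cv2.imwrite("pics/s4.png",p[200:420,120:520,::-1])
uv,c=cloud(d,m); q=np.c_[(c[:,:2]-O)@e,(c[:,:2]-O)@n,c[:,2]]*1000
s=q[(q[:,2]>132)&(q[:,2]<165)&(q[:,0]>-30)&(q[:,0]<215)&(abs(q[:,1])<50)]
print(np.percentile(s,[.5,50,99.5],axis=0).round(1).tolist())
E
```

```text
[[6.0, -33.7, 132.2], [103.2, 15.6, 149.7], [193.6, 40.7, 156.8]]
```

View pics/s4.png

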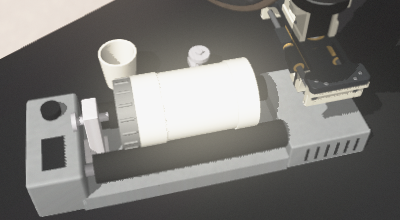

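The jar is lying with its lid (crop 120,112) against the buffer (103,117). The cup and clamp haven't moved, and the tool is clear of everything.

```bash
python3 -c "
from plant import ctrl
print(ctrl.close_job())"
```

```text
the job is handed in; nothing more can be done
None
```

The jar was tipped into the groove and slid to the stop. It was pressed on the buffer at an estimated 14 N for about 1 s and left lying against it, and I handed the job in at about 14.6 s. During tipping, the jar's band caught under the fingertip, which briefly put about 46 N on the wrist (limit 120 N); I judged that contact to be on the finger, not the gripper's body.

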